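# Cure the blue filling on the practice jaw

## Robot

A 7-joint arm with a two-finger parallel gripper is mounted at the origin on the work surface. World frame = base frame: x ahead of the robot, y to its left, z up, the work surface at z = 0. Lengths are in m, angles in rad, forces in N, time in s.
With the tool pointing down it reaches from about 0.4 to 0.85 m from the base axis. Payload 4.5 kg.
Tool frame: the origin (TCP) lies midway between the tips of the shut fingers; the grasp point (between the pads) lies 19 mm behind it; z points along the fingers, y is the direction in which the jaws open and shut (so a half turn about z gives the same grasp; the last joint's range is limited). The gripper opens to 85 mm and grips with 20 to 120 N. Pads are 22 mm wide; open, the fingers measure 114 mm over their backs; the gripper's body (76 mm by 85 mm) begins 54 mm behind the grasp point. The pads swing forward as they close: fully open they stand 13 mm farther back than shut.
Start: joints at [-1.273, 0.689, -0.195, 1.565, 0.157, 0.902, -0.215], TCP at [0.163, 0.603, 0.231] pointing down, gripper open.
Joint ranges: [-3.01, 3.01], [-0.46, 2.08], [-1.47, 1.51], [0.13, 2.56], [-1, 4.14], [0.04, 2.09], [-2.66, 2.66]. Speed limits (rad/s): [2.57, 2.57, 3.14, 3.14, 3.14, 3.14, 3.14].

## Interface

Orientations are given as a unit quaternion [x, y, z, w].
In Python, from bench import bot gives the robot as it stands. The module is installed in compiled form; this text tells all that it offers. Calls block until the motion is done:
- bot.move_pose(position, orientation): joint-space move of the TCP to a pose.
- bot.line_to(position, feed=0.15, attitude=None, guard=None): straight line of the TCP; attitude=None keeps the orientation; feed is the mean speed in m/s. With guard (N) it stops when the force on the tool has changed by that much, and returns True; else False.
- bot.goto_joints(angles): joint-space move.
- bot.command_gripper(opening, newtons=None): opening from 0.0 (shut) to 1.0 (fully open); newtons is the grip in N (None keeps the last); returns when the fingers have stopped.
- bot.hold(seconds).
- bot.inverse_kinematics(position, orientation): joint angles nearest the present ones, or None.
- bot.capture(name): name is "scene" or "top" or "wrist"; returns a dict with "frame" (480x640x3 uint8, blue, green, red), "fov_y" (degrees; the focal length in pixels is half the picture's height over the tangent of half this angle, whatever the lens; pixels are square), "cx", "cy" (the principal point, pixels), "world_from_camera" (4x4, takes a point from camera to world coordinates); the wrist camera has in their place "tool_from_camera" (4x4, takes a point from camera to tool coordinates, whose origin is the TCP and whose axes are the flange's). Camera axes: x right, y down, z forward; pixel columns grow to the right and rows downward; lengths in m; the calibration is good to about 2 mm. A picture is of the moment at which its call begins: read the wrist's pose just before it. There is no depth.
A pose or a line that the arm cannot do raises bot.PlanningError and nothing moves.
- bot.job_done(): hands the job in, once; it reports no verdict.
Readings, each from a call of its own:
- bot.read_time(): time.
- bot.read_joint_pos(): joint angles.
- bot.read_qd(): joint speeds.
- bot.read_tau(): joint torques, N m.
- bot.read_eef_pos(): TCP position.
- bot.read_tool_rot(): TCP orientation.
- bot.read_ft_force(): force on the tool from outside, world axes, zero at the start.
- bot.read_ft_torque(): the same for the moment, N m.
- bot.read_finger_gap(): opening from 0.0 (shut) to 1.0 (fully open).
Only numpy, scipy, OpenCV 4.12 (cv2) and the standard library are available. Lean on these libraries where they do the work, as an engineer would, in place of code of your own. Each camera call takes 0.05 s, during which the arm holds its last target.

## Task

First slide the amber light shield of the capsule box fully shut, so that the light cannot set the composite inside. Then take the curing light from its cradle and hold its lens flat on the blue filling of the practice jaw, centred on it, lens facing straight down and the handle coming out over the front teeth in line with the jaw, pressing lightly (about 3 N, never hard); finish while still holding it there. Leave the other things on the table where they are.

Things in the scene. Friction and masses are not known exactly. Their poses are not given: they have to be found in the camera images.
- capsule_box: White plastic box for single-dose composite capsules, 116 x 66 mm and 24 mm high (31 mm over the rim strip at its far end), fixed to the table. Origin: centre of its underside, on the table. +x: along its length, the way the cover moves to shut. Box and cradle may stand on either side of the jaw.
- cover (a joint): Opening of the amber translucent light shield, a flat sliding cover 110 x 58 mm and 3 mm thick (its top 27.5 mm above the table) that runs in the rim of the capsule box. 0 m = fully shut, against its stop; it grows as the cover slides out towards the box's -x, up to 0.075. It starts 40 to 65 mm open and stays where it is left; slide friction about 1.5 N.
- cover_grip (a point): Middle of the top of the orange finger rib on the amber cover: rib 10 mm thick along the slide (box x), 40 mm long across it, standing 15 mm above the cover; its top is 42.5 mm above the table. It moves with the cover; axes as the box.
- cradle: Black charging cradle, fixed: base 165 x 60 mm, 12 mm high, and two U-shaped saddles, 8 mm thick at x = -68 and +40 mm, 42 mm wide, 40 mm high at their cheeks. The light's handle lies in them, its underside 30 mm above the table, 2 mm play to each side. Origin: on the table, under the light's origin (within 4 mm along x). +x: towards the light's head.
- lamp: Cordless dental curing light, about 130 to 210 g, lying level in the cradle, lens down. Origin: in the white flat-sided handle (26 mm wide in y, 22 high, x = -100 to +45 mm), a good place to grip, 41 mm above the table at the start. +x: to the head, +z: up, away from the lens. Black neck 11 mm thick at z = 0, amber eye-shield disc 28 mm across at x = 62, head at x = +85. Centre of mass about x = -20 mm.
- lens (a point): Centre of the curing light's round lens, 13 mm across, the flat underside of the head: at x = +85 mm, y = 0, z = -19 mm from the light's origin. Axes as the light's; the lens faces its -z.
- jaw_stand: Grey weighted base, 94 x 84 x 12 mm, of a practice lower jaw (pink gum, ivory teeth, true size, about 62 x 70 mm), fixed. Origin: centre of the underside, on the table. -x: the front teeth's side, facing about towards the robot; +x: back of the mouth; the jaw's midline is y = 0. All the teeth end at the same height, 62 mm above the table.
- filling (a point): Centre of the round blue filling, 7 mm across, on the top of a molar, the sixth tooth from the middle on the +y side: at x = +1, y = +24, z = 62 mm from the origin of the jaw's base. It faces up and moves with the jaw; axes as the base.
- jaw (a joint): How far the jaw is pressed down on its sprung mount, m. 0 = free, up to 0.008. Stiffness about 0.9 N per mm after the first 0.3 N, so 3 N sinks it about 3 mm.
- bottle: Small amber glass bottle with black cap, 46 mm across, 110 mm high, a bystander; origin at its underside.
- cup: White plastic cup, 68 mm across, 75 mm high, a bystander; origin at its underside.
- forceps: Steel extraction forceps lying flat, about 145 x 45 x 10 mm, a bystander; origin at its underside, handles to -x.
- mirror: Steel mouth mirror lying flat, about 165 mm long, 7 mm thick, a bystander; origin at its underside, mirror to +x.
- syringe: Dark composite syringe lying flat, about 120 mm long, 12 mm thick, a bystander; origin at its underside.
- cast: Yellow stone cast of an arch of teeth without a filling, 64 x 68 x 33 mm, a bystander; origin at its underside.
Not all that is in view belongs to the job. Leave any red look-alike of the lamp alone.

How it is judged:
By the outcome, as a careful person would: the job done as asked, in the order asked, and still so for the second after the job is handed in, while the arm keeps its last pose, push and grip.
It also fails if it takes over 53 s, if anything falls off the work surface, if the arm or the gripper's body presses on something with over 40 N, if the wrist force passes 120 N, or if a joint passes its speed limit or range.

## Working session

There is one attempt and no reset: what is moved stays moved. The work goes in short steps, each a Python script; the robot and the scene stay as the last script left them, time stands still between calls to the robot, and variables do not carry over. Pictures are saved under pics/ and viewed, and the job is handed in when it is done.

```bash
mkdir -p pics; ls
cat > h.py <<'E'
import numpy as np, cv2, pickle
from bench import bot
def snap(name,fn):
    p=np.array(bot.read_eef_pos()); q=np.array(bot.read_tool_rot())
    c=bot.capture(name); c['p']=p;c['q']=q
    cv2.imwrite(f'pics/{fn}.png',c['frame']); pickle.dump(c,open(f'pics/{fn}.pkl','wb')); return c
def load(fn): return pickle.load(open(f'pics/{fn}.pkl','rb'))
def T(c):
    if 'world_from_camera' in c: return np.array(c['world_from_camera'])
    from scipy.spatial.transform import Rotation as R
    M=np.eye(4);M[:3,:3]=R.from_quat(c['q']).as_matrix();M[:3,3]=c['p']
    return M@np.array(c['tool_from_camera'])
def ray(c,u,v):
    f=240/np.tan(np.radians(c['fov_y'])/2);M=T(c)
    d=M[:3,:3]@np.array([(u-c['cx'])/f,(v-c['cy'])/f,1]);return M[:3,3],d/np.linalg.norm(d)
def plane(c,u,v,z):
    o,d=ray(c,u,v);return o+d*(z-o[2])/d[2]
def tri(rs):
    A=np.zeros((3,3));b=np.zeros(3)
    for o,d in rs:
        P=np.eye(3)-np.outer(d,d);A+=P;b+=P@o
    x=np.linalg.solve(A,b);return x,[np.linalg.norm((np.eye(3)-np.outer(d,d))@(x-o)) for o,d in rs]
def proj(c,X):
    M=np.linalg.inv(T(c));f=240/np.tan(np.radians(c['fov_y'])/2);x=M[:3,:3]@np.asarray(X)+M[:3,3]
    return np.array([c['cx']+f*x[0]/x[2],c['cy']+f*x[1]/x[2]])
E
python3 - <<'E'
from h import *
for n in ['scene','top','wrist']:
    c=snap(n,n+'0');print(n,c['fov_y'],c['cx'],c['cy'],np.round(T(c),3).tolist())
print(bot.read_time(),bot.read_eef_pos(),bot.read_tool_rot(),bot.read_joint_pos(),bot.read_finger_gap())
E
```

```text
pics
scene 52.545542729086314 320.92171269928514 235.58151398842043 [[0.761, 0.523, -0.384, 1.054], [0.649, -0.601, 0.467, -0.608], [0.014, -0.604, -0.797, 1.087], [0.0, 0.0, 0.0, 1.0]]
top 50.027245247118046 322.8239951294545 237.51658786364044 [[-0.023, -0.999, 0.049, 0.502], [-1.0, 0.023, 0.003, 0.003], [-0.004, -0.049, -0.999, 1.171], [0.0, 0.0, 0.0, 1.0]]
wrist 67.31268206858789 319.59785817157007 234.16358163588833 [[0.261, 0.93, 0.257, 0.096], [0.965, -0.251, -0.072, 0.62], [-0.003, 0.267, -0.964, 0.374], [0.0, 0.0, 0.0, 1.0]]
0.15 [0.16286684 0.60287139 0.23066054] [ 1.31500415e-01  9.91315840e-01 -7.37315440e-04 -4.61966609e-05] [-1.27319546  0.68980126 -0.1945375   1.56611193  0.15729186  0.90254688
 -0.21513293] 1.0000418929757593
```

View pics/scene0.png

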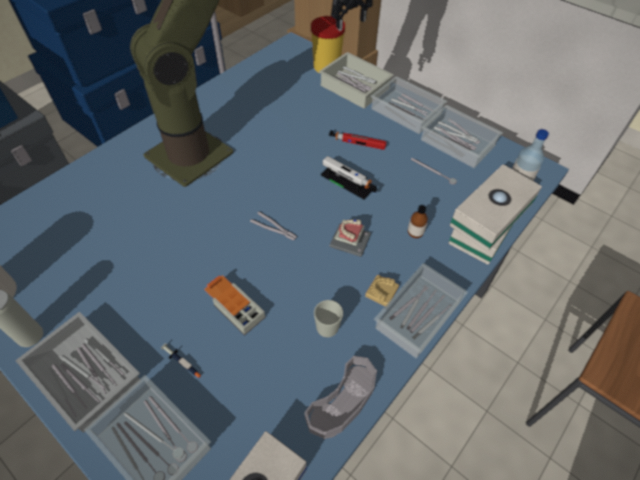

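View pics/top0.png

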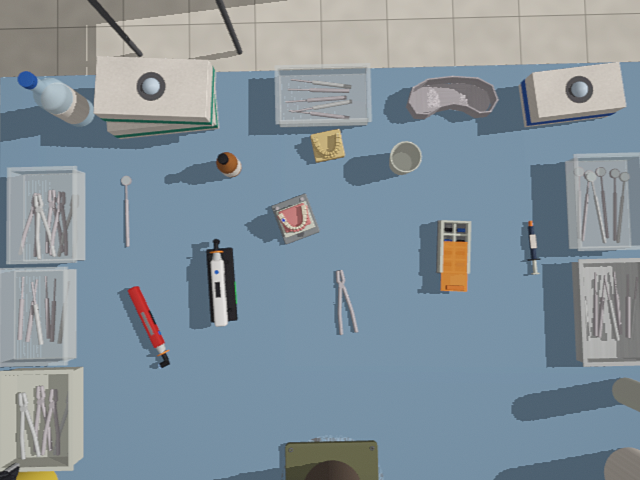

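View pics/wrist0.png

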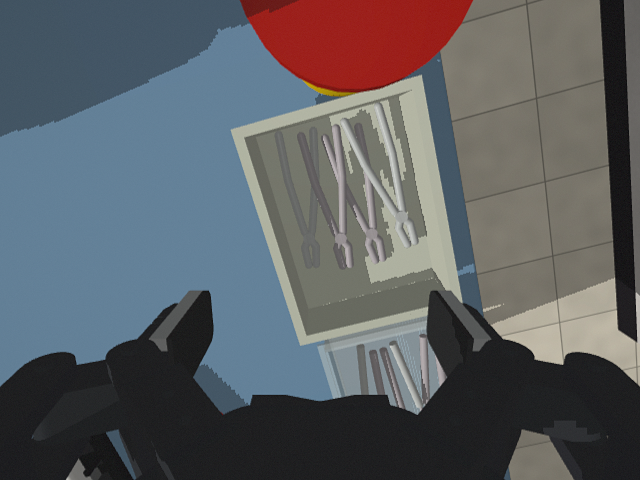

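The top view shows the capsule box at about (454,256), with its cover slid towards the robot. The white lamp in the black cradle is at (218,285) with its head up at (216,245). The jaw on its grey base is at (296,218), and the yellow cast at (328,146) is a bystander. There are two lamp-like things: the white one at (218,285), which lies in the black cradle and fits, and the red one at (150,327), which is the look-alike. I'll enlarge these to confirm.

Run:
```python
from h import *
c=load('top0');f=c['frame']
a=cv2.resize(f[225:345,170:290],None,fx=3.3,fy=3.3,interpolation=3)
b=cv2.resize(f[180:300,240:360],None,fx=3.3,fy=3.3,interpolation=3)
cv2.imwrite('pics/cropA.png',np.hstack([a,b]))
s=load('scene0')
for n,uv,z in [('box',(454,256),.025),('rib',(454,288),.04),('lamp',(218,285),.04),('head',(216,245),.04),('jaw',(296,218),.04)]:
    print(n,np.round(plane(c,*uv,z),3))
print(tri([ray(c,218,285),ray(s,345,170)]))
```

```text
box [ 0.511 -0.284  0.025]
rib [ 0.44  -0.278  0.04 ]
lamp [0.459 0.238 0.04 ]
head [0.546 0.242 0.04 ]
jaw [0.602 0.064 0.04 ]
(array([0.45613444, 0.23218512, 0.05632935]), [np.float64(0.004133271399512991), np.float64(0.004133271399513004)])
```

View pics/cropA.png

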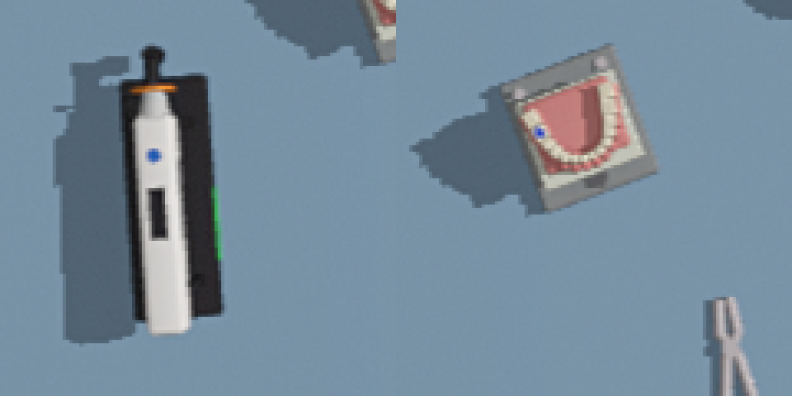

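The crop confirms it: the white lamp in the black cradle with its green strip, head pointing away from the robot. The jaw shows a blue filling on its left (+y) arm, and its front teeth face the robot. Next I'll take wrist views of the lamp and jaw, then of the box.

```bash
cat >> h.py <<'E'
from scipy.spatial.transform import Rotation as R
def qd(psi): return (R.from_euler('z',psi)*R.from_quat([0,1,0,0])).as_quat()
E
python3 - <<'E'
from h import *
for i,(p) in enumerate([(.42,.19,.28),(.47,.10,.28),(.37,-.26,.24),(.40,-.31,.20)]):
    try: bot.move_pose(p,qd(0))
    except bot.PlanningError as e: print(i,e);continue
    snap('wrist',f'w{i}'); print(bot.read_time(),np.round(bot.read_joint_pos(),2),np.round(bot.read_eef_pos(),4))
print(bot.read_ft_force())
ims=[cv2.resize(load(f'w{i}')['frame'],(400,300)) for i in range(4)]
cv2.imwrite('pics/w4.png',np.vstack([np.hstack(ims[:2]),np.hstack(ims[2:])]))
E
```

```text
1.9833 [-0.3   0.42 -0.33  1.97  0.19  0.78  0.84] [0.4198 0.1913 0.28  ]
2.525 [-0.09  0.44 -0.32  1.92  0.19  0.81  1.06] [0.4699 0.101  0.2799]
3.975 [ 0.71  0.46 -0.3   2.05  0.21  0.65  1.84] [ 0.3713 -0.2586  0.2402]
4.4083 [ 0.74  0.59 -0.27  1.95  0.25  0.63  1.88] [ 0.4004 -0.3088  0.1998]
[-0.86658476  0.8876089   0.00689974]
```

View pics/w4.png

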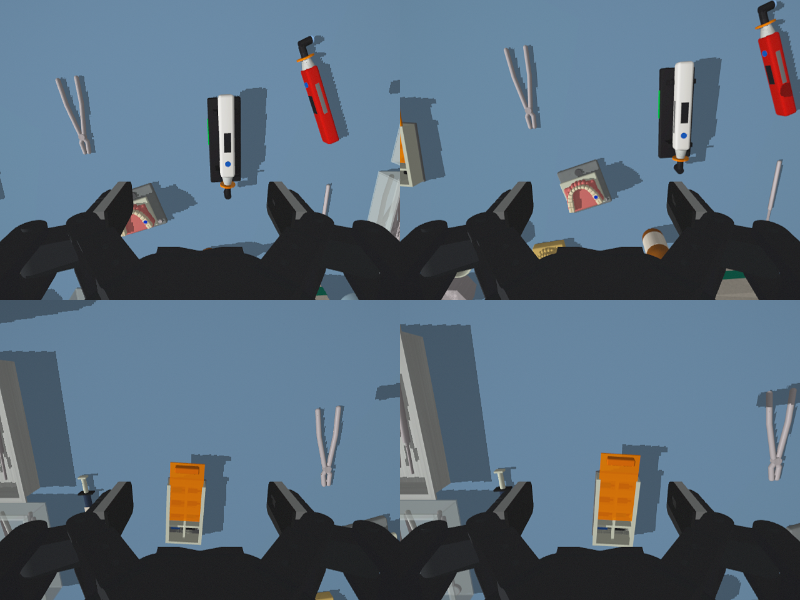

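The arm moves fast. In the wrist views the image's downward direction is world +x. The lamp head, jaw with blue filling, and box cover are all visible: box in w2 at full-res (370,405), lamp in w0 at (455,280), jaw in w1 at (365,370). Next I'll enlarge the parts to be measured.

Run:
```python
from h import *
def crop(fn,x,y,w,h,s): return cv2.resize(load(fn)['frame'][y:y+h,x:x+w],None,fx=s,fy=s,interpolation=cv2.INTER_CUBIC)
a=crop('w2',235,240,130,160,3);b=crop('w3',285,225,130,160,3)
cv2.imwrite('pics/boxc.png',np.hstack([a,b]))
a=crop('w0',300,130,130,200,3);b=crop('w1',400,80,130,200,3)
cv2.imwrite('pics/lampc.png',np.hstack([a,b]))
```

```text
(no output)
```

View pics/boxc.png

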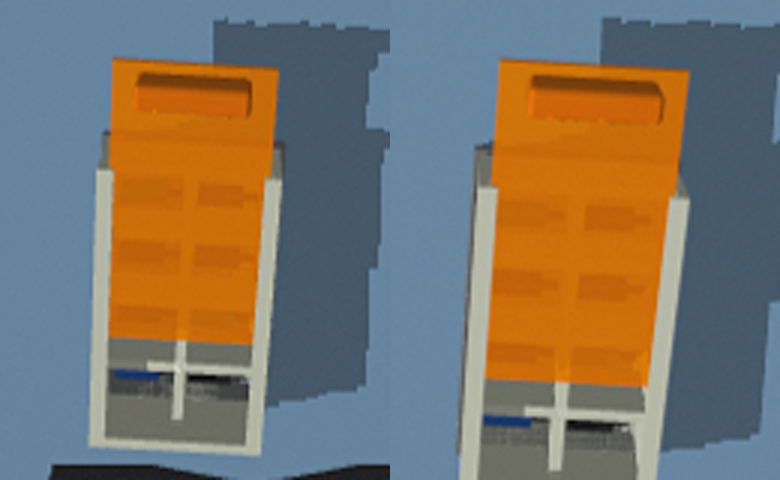

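View pics/lampc.png

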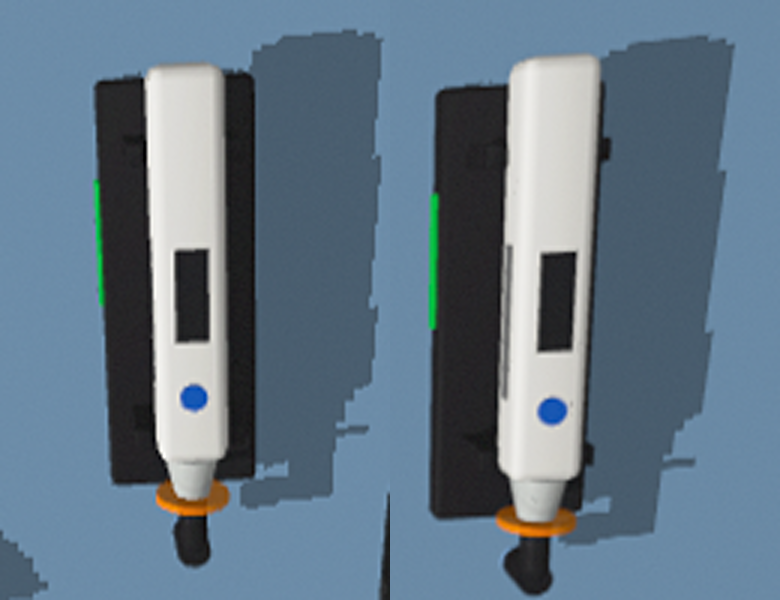

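Run:
```python
from h import *
c2,c3,t=load('w2'),load('w3'),load('top0')
P2=lambda x,y:(235+x/3-.33,240+y/3-.33); P3=lambda x,y:(285+(x-390)/3-.33,225+y/3-.33)
pairs={'covL':((112,58),(500,60)),'covR':((278,70),(688,71)),'ribfarL':((136,110),(531,117)),'ribfarR':((250,117),(661,124)),
'covfarL':((109,337),(487,380)),'covfarR':((252,345),(648,386)),'railL':((97,170),(478,187)),'railR':((281,181),(688,199)),'ribnearL':((138,82),(531,83)),'ribnearR':((250,90),(661,97))}
for k,(a,b) in pairs.items():
    x,e=tri([ray(c2,*P2(*a)),ray(c3,*P3(*b))]); print(k,np.round(x,4),np.round(e,4), np.round(plane(c2,*P2(*a),.0275),4),np.round(plane(c3,*P3(*b),.0425),4), np.round(plane(c2,*P2(*a),.0425),4))
a=cv2.resize(t['frame'][205:305,410:500],None,fx=5,fy=5,interpolation=cv2.INTER_CUBIC)
b=cv2.resize(c3['frame'][235:275,310:410],None,fx=6,fy=6,interpolation=cv2.INTER_CUBIC)
cv2.imwrite('pics/ribs.png',b); cv2.imwrite('pics/boxt.png',a)
```

```text
covL [ 0.4275 -0.3082  0.0312] [0.0003 0.0003] [ 0.4285 -0.3088  0.0275] [ 0.4243 -0.3082  0.0425] [ 0.4232 -0.3067  0.0425]
covR [ 0.4319 -0.251   0.0296] [0.0001 0.0001] [ 0.4328 -0.2509  0.0275] [ 0.4276 -0.2535  0.0425] [ 0.4273 -0.2513  0.0425]
ribfarL [ 0.4415 -0.2991  0.0434] [0. 0.] [ 0.4479 -0.301   0.0275] [ 0.4419 -0.299   0.0425] [ 0.4418 -0.2992  0.0425]
ribfarR [ 0.4441 -0.2606  0.0426] [0.0001 0.0001] [ 0.4505 -0.2607  0.0275] [ 0.444  -0.2606  0.0425] [ 0.4443 -0.2606  0.0425]
covfarL [ 0.5337 -0.3122  0.0368] [0.0002 0.0002] [ 0.5396 -0.3136  0.0275] [ 0.5302 -0.3121  0.0425] [ 0.5296 -0.3113  0.0425]
covfarR [ 0.5379 -0.2598  0.0346] [0.0002 0.0002] [ 0.5429 -0.2598  0.0275] [ 0.5323 -0.2611  0.0425] [ 0.5328 -0.2598  0.0425]
railL [ 0.4689 -0.3149  0.032 ] [0.0001 0.0001] [ 0.4711 -0.3156  0.0275] [ 0.4642 -0.3147  0.0425] [ 0.464  -0.3132  0.0425]
railR [ 0.4725 -0.2496  0.033 ] [0.0001 0.0001] [ 0.4752 -0.2495  0.0275] [ 0.4681 -0.2515  0.0425] [ 0.468  -0.2499  0.0425]
ribnearL [ 0.4332 -0.2989  0.0378] [0.0003 0.0003] [ 0.4374 -0.3     0.0275] [ 0.4313 -0.2991  0.0425] [ 0.4317 -0.2983  0.0425]
ribnearR [ 0.4364 -0.2605  0.0388] [0.0005 0.0005] [ 0.4403 -0.2607  0.0275] [ 0.4356 -0.261   0.0425] [ 0.4345 -0.2606  0.0425]
```

View pics/ribs.png

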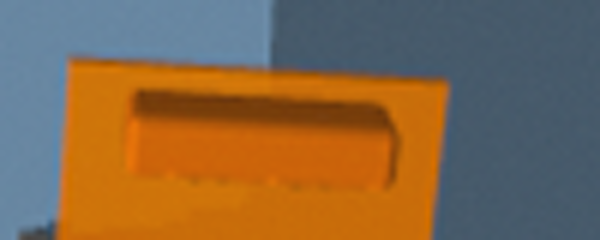

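View pics/boxt.png

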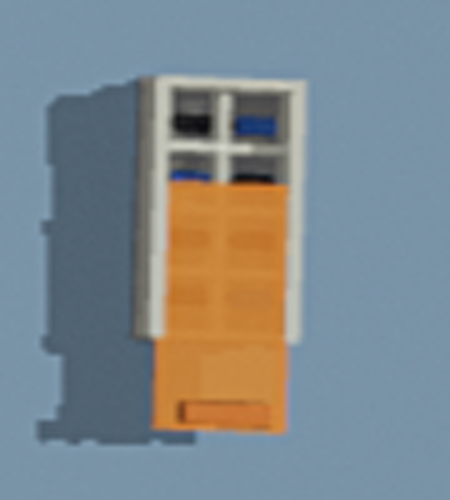

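Triangulation puts the rib top at z ≈ 0.043, which matches the given 42.5 mm. The rib's length comes to 38.5 mm against 40 and the cover's width to 57 mm against 58, and the box yaw is about -3.7°. I'll push the rib with shut fingers from its near side, along box +x, until the stop.

Run:
```python
from h import *
psi=-0.065;q=qd(psi);d=np.array([np.cos(psi),np.sin(psi),0])
rib=np.array([.4382,-.280,0])
s=rib-d*.043
bot.command_gripper(0.0,40)
bot.move_pose(s+[0,0,.12],q)
bot.line_to(s+[0,0,.035],feed=.12)
print(bot.read_eef_pos(),bot.read_ft_force(),bot.read_finger_gap())
p0=np.array(bot.read_eef_pos())
g=bot.line_to(p0+d*.12,feed=.03,guard=9)
p=np.array(bot.read_eef_pos());print(g,p,np.dot(p-p0,d),bot.read_ft_force(),bot.read_time())
snap('top','t1');snap('wrist','w5')
```

```text
[ 0.3958389  -0.27781969  0.03578462] [-0.51654141  0.35902766  0.22816463] -0.0013183692101490423
True [ 0.46472221 -0.2817009   0.034809  ] 0.06898993821806189 [ 0.61403511 -0.47079492 -0.49184365] 8.7917
```

Run:
```python
from h import *
a=cv2.resize(load('t1')['frame'][200:320,400:510],None,fx=4,fy=4,interpolation=cv2.INTER_CUBIC)
b=cv2.resize(load('w5')['frame'],(360,480)[::-1] )
b=cv2.resize(load('w5')['frame'],(350,262)); b=cv2.copyMakeBorder(b,0,480-262,0,0,0)
cv2.imwrite('pics/s1.png',np.hstack([a,b]))
print(bot.read_ft_force(),bot.read_eef_pos())
```

```text
[-0.48731949 -0.4028916   0.5122156 ] [ 0.46426744 -0.28150863  0.03456092]
```

View pics/s1.png

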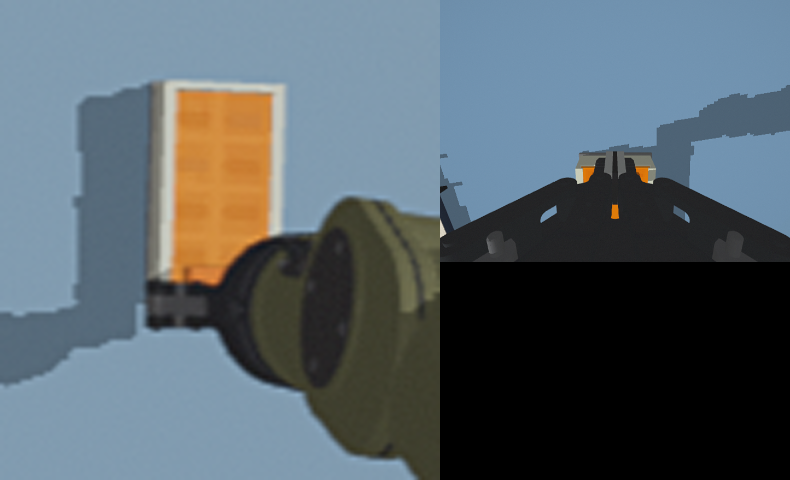

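The cover now reaches the far rim strip at crop (222,92), so it looks shut. One firmer push will check the stop, then I'll back off and look unobstructed.

Run:
```python
from h import *
psi=-0.065;d=np.array([np.cos(psi),np.sin(psi),0])
p0=np.array(bot.read_eef_pos())
g=bot.line_to(p0+d*.03,feed=.015,guard=12)
p=np.array(bot.read_eef_pos());print(g,p,np.dot(p-p0,d),bot.read_ft_force(),bot.read_time())
bot.hold(.1);print(bot.read_eef_pos(),bot.read_ft_force())
bot.line_to(p-d*.02,feed=.1)
b=np.array(bot.read_eef_pos());bot.line_to(b+[-.0,0,.16],feed=.25)
bot.command_gripper(1.0)
bot.move_pose([.36,-.2,.25],qd(0)); snap('wrist','w6')
bot.move_pose([.40,.12,.25],qd(0));snap('top','t2')
print(bot.read_time())
a=cv2.resize(load('t2')['frame'][200:320,400:510],None,fx=4,fy=4,interpolation=cv2.INTER_CUBIC)
b=cv2.resize(load('w6')['frame'],(350,262)); b=cv2.copyMakeBorder(b,0,480-262,0,0,0)
cv2.imwrite('pics/s2.png',np.hstack([a,b]))
```

```text
True [ 0.46464428 -0.28121688  0.03373297] 0.0003570988788535035 [ 0.2447606  -0.12873418  0.41163134] 9.7167
[ 0.46442033 -0.28110648  0.03352427] [-0.38842462 -0.78892263  0.00465585]
13.6417
```

View pics/s2.png

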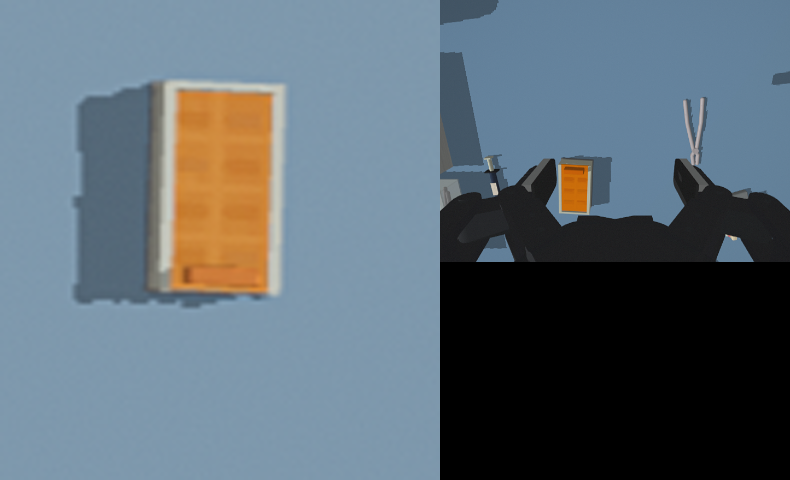

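The cover is shut: it spans from the rim strip at crop (222,88) to the near end, with the rib at (222,276), and a second 12 N push moved it only 0.4 mm. Next I'll locate the lamp and the filling.

Run:
```python
from h import *
c0,c1,t,s=load('w0'),load('w1'),load('top0'),load('scene0')
A=lambda x,y:(300+x/3-.33,130+y/3-.33); B=lambda x,y:(400+(x-390)/3-.33,80+y/3-.33)
for k,a,b in [('btn',(194,398),(552,411)),('d1',(174,249),(541,253)),('d2',(210,249),(577,250)),('d3',(175,342),(540,352)),('d4',(210,341),(574,350)),
  ('endL',(148,68),(511,64)),('endR',(222,68),(599,57)),('frontL',(160,460),(500,475)),('frontR',(225,460),(578,478)),('disc L',(157,495),(497,521)),('discR',(228,496),(575,521))]:
    x,e=tri([ray(c0,*A(*a)),ray(c1,*B(*b))]);print(k,np.round(x,4),np.round(e[0],4),'z52',np.round(plane(c0,*A(*a),.052)[:2],4),np.round(plane(c1,*B(*b),.052)[:2],4))
# blue masks
def blue(c,roi):
    x,y,w,h=roi;hsv=cv2.cvtColor(c['frame'],cv2.COLOR_BGR2HSV)[y:y+h,x:x+w]
    m=cv2.inRange(hsv,(112,170,80),(130,255,255))
    n,l,st,ce=cv2.connectedComponentsWithStats(m)
    return [(np.round(ce[i]+[x,y],2),st[i,4]) for i in range(1,n)]
for n,c in [('w0',c0),('w1',c1),('top',t),('scene',s)]: print(n,[z for z in blue(c,(150,100,400,300)) if z[1]>2])
a=cv2.resize(c0['frame'][280:400,180:330],None,fx=3,fy=3,interpolation=2);b=cv2.resize(c1['frame'][240:360,240:370],None,fx=3,fy=3,interpolation=2)
cv2.imwrite('pics/jawc.png',np.hstack([a[:,:399],b]))
```

```text
btn [0.4847 0.2394 0.0551] 0.0001 z52 [0.4859 0.2398] [0.4853 0.2405]
d1 [0.4304 0.2308 0.0535] 0.0002 z52 [0.4305 0.2309] [0.4307 0.2315]
d2 [0.4299 0.2431 0.0535] 0.0003 z52 [0.4305 0.2435] [0.4297 0.2435]
d3 [0.463  0.2317 0.0586] 0.0004 z52 [0.4646 0.2323] [0.4644 0.2343]
d4 [0.4629 0.2442 0.0565] 0.0001 z52 [0.4642 0.2448] [0.4637 0.246 ]
endL [0.3692 0.2216 0.0346] 0.0002 z52 [0.3686 0.2203] [0.3705 0.2161]
endR [0.3684 0.2454 0.0494] 0.0003 z52 [0.3685 0.2452] [0.3684 0.2443]
frontL [0.5127 0.2282 0.0429] 0.0015 z52 [0.5103 0.2281] [0.5087 0.2242]
frontR [0.5098 0.2519 0.0528] 0.0001 z52 [0.5103 0.2521] [0.5099 0.2522]
disc L [0.5299 0.2285 0.0404] 0.0 z52 [0.5244 0.2273] [0.526  0.2246]
discR [0.5278 0.255  0.0463] 0.0003 z52 [0.5248 0.2539] [0.5261 0.2528]
w0 [(array([232.12, 354.59]), np.int32(17))]
w1 [(array([312.95, 314.9 ]), np.int32(20))]
top []
scene []
```

View pics/jawc.png

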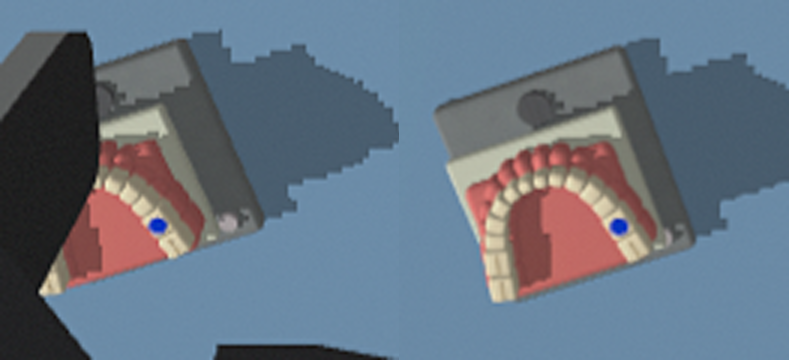

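The two views agree on the blue filling: w0 (232.1,354.6) and w1 (313.0,314.9). It is on the jaw's +y arm, seen with the front teeth towards the robot. The lamp's button and display triangulate to about 54–55 mm against 52 mm expected for the top face. Now the filling position and the jaw yaw.

Run:
```python
from h import *
c0,c1,t=load('w0'),load('w1'),load('top0')
x,e=tri([ray(c0,232.12,354.59),ray(c1,312.95,314.9)]);print('fill',x,e,plane(c0,232.12,354.59,.062),plane(c1,312.95,314.9,.062))
B=lambda x,y:(240+(x-399)/3-.33,240+y/3-.33)
A=plane(c1,*B(436,107),.012);Bq=plane(c1,*B(627,45),.012);C=plane(c1,*B(692,240),.012)
print(A,Bq,C,np.linalg.norm(A-Bq),np.linalg.norm(C-Bq))
yf=Bq-A;xf=C-Bq;print('yaw y',np.degrees(np.arctan2(-yf[0],yf[1])),'yaw x',np.degrees(np.arctan2(xf[1],xf[0])))
cr=t['frame'][190:250,265:330]
cv2.imwrite('pics/jt.png',cv2.resize(cr,None,fx=8,fy=8,interpolation=2))
lampyaw=.048
print(bot.read_joint_pos())
for p,psi in [((.467,.239,.1),lampyaw+np.pi),((.467,.239,.1),lampyaw-np.pi),((.52,.06,.06),.3-np.pi),((.52,.06,.06),.3+np.pi)]:
    j=bot.inverse_kinematics(p,qd(psi)); print(None if j is None else np.round(j,2))
```

```text
fill [0.59254704 0.09164407 0.06533851] [np.float64(3.56844002755218e-05), np.float64(3.5684400275463754e-05)] [0.59475934 0.09070879 0.062     ] [0.59436558 0.091586   0.062     ]
[0.56744211 0.0163184  0.012     ] [0.54091955 0.09429154 0.012     ] [0.62778532 0.12134286 0.012     ] 0.08236052186259446 0.09098041529019348
yaw y 18.78573807960479 yaw x 17.297385437898882
[-0.19294154  0.40688892 -0.29284134  2.12636258  0.19531245  0.63396011
  0.94655405]
[-0.84  0.83  0.48  2.   -0.79  0.5  -1.3 ]
[-0.84  0.83  0.48  2.   -0.79  0.5  -1.3 ]
[-0.37  0.87  0.29  2.01 -0.67  0.36 -0.82]
[-0.37  0.87  0.29  2.01 -0.67  0.36 -0.82]
```

View pics/jt.png

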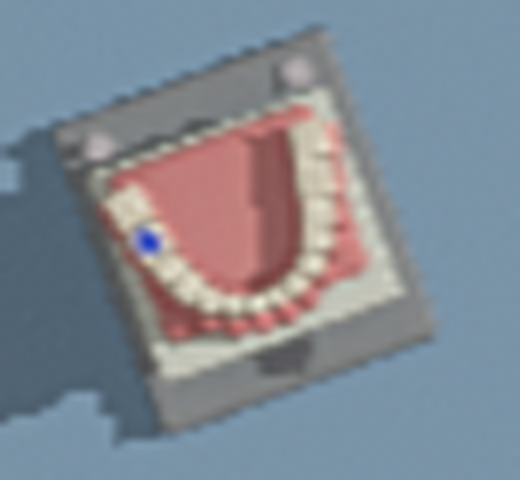

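The jaw yaw is about 18.3° (wrist 17.3 and 18.8, top about 18.4). The filling is near (0.594, 0.091) with a measured height of 65 mm. That is a +3 mm bias, the same as on the lamp, and within the calibration. I'll grip the lamp with the wrist camera on the head side, so that head and filling can be measured relative to each other.

Run:
```python
from h import *
y=.048;q=qd(y+np.pi);o=np.array([.467,.239,0])
bot.move_pose(o+[0,0,.16],q);snap('wrist','w7')
bot.line_to(o+[0,0,.10],feed=.2);snap('wrist','w8')
print(bot.read_time(),bot.read_eef_pos(),bot.read_joint_pos())
cv2.imwrite('pics/w78.png',np.hstack([cv2.resize(load(n)['frame'],(400,300)) for n in('w7','w8')]))
```

```text
16.2083 [0.46771326 0.23878171 0.10084411] [-0.830827    0.82725101  0.4661723   1.99626804 -0.76524843  0.49740744
 -1.32523123]
```

View pics/w78.png

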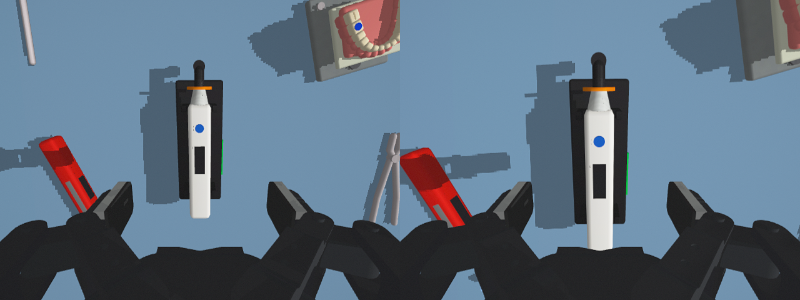

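w7 and w8 show the lamp centred between the fingers at col ~398 full-res, its head up at (398,130) in w7, and the red look-alike clear to the left. A quick triangulation check comes before descending.

Run:
```python
from h import *
c7,c8=load('w7'),load('w8')
def comp(c,lo,hi,roi):
    x,y,w,h=roi;hsv=cv2.cvtColor(c['frame'],cv2.COLOR_BGR2HSV)[y:y+h,x:x+w]
    m=cv2.inRange(hsv,lo,hi);n,l,st,ce=cv2.connectedComponentsWithStats(m);i=1+np.argmax(st[1:,4]);return ce[i]+[x,y],st[i]+[x,y,0,0,0]
for k,lo,hi in [('btn',(105,150,80),(130,255,255)),('disc',(8,150,120),(25,255,255))]:
    r=[comp(c,lo,hi,(220,60,200,280)) for c in(c7,c8)]
    x,e=tri([ray(c7,*r[0][0]),ray(c8,*r[1][0])]);print(k,r[0],r[1],np.round(x,4),e[0])
    for c,rr in zip((c7,c8),r): print(np.round(plane(c,*rr[0],.052 if k=='btn' else .041),4))
    if k=='disc':
        for c,rr in zip((c7,c8),r):
            print('w',np.linalg.norm(plane(c,rr[1][0],rr[0][1],.041)-plane(c,rr[1][0]+rr[1][2],rr[0][1],.041)))
```

```text
btn (array([318.70714286, 205.17142857]), array([312, 199,  14,  13, 140])) (array([318.36554622, 226.03781513]), array([310, 218,  18,  17, 238])) [0.4848 0.2397 0.0515] 3.592887178876565e-05
[0.4848 0.2396 0.052 ]
[0.4849 0.2397 0.052 ]
disc (array([320.046875  , 140.49479167]), array([299, 138,  40,   6, 192])) (array([318.97819315, 142.1682243 ]), array([293, 139,  51,   7, 321])) [0.5296 0.2412 0.0692] 0.0003374793087045751
[0.529  0.2408 0.041 ]
[0.5292 0.2414 0.041 ]
w 0.028200500677875148
w 0.027789285914557368
```

All consistent: button top at z 0.0515 (52 expected), disc 28 mm across and 62 mm ahead of the origin at (0.467,0.239). Descending and gripping.

Run:
```python
from h import *
o=np.array([.467,.2388,0]);q=qd(.048+np.pi)
g=bot.line_to(o+[0,0,.0225],feed=.08,attitude=q,guard=6)
print(g,bot.read_eef_pos(),bot.read_ft_force())
bot.command_gripper(0.0,100)
print(bot.read_finger_gap(),bot.read_eef_pos(),bot.read_ft_force())
p=np.array(bot.read_eef_pos())
bot.line_to(p+[0,0,.13],feed=.15)
bot.hold(.2)
print(bot.read_finger_gap(),bot.read_eef_pos(),bot.read_ft_force(),bot.read_time())
snap('wrist','w9');snap('scene','s3')
a=load('w9')['frame'];cv2.imwrite('pics/lift.png',np.hstack([cv2.resize(a,(400,300)),cv2.resize(load('s3')['frame'][60:300,240:560],(400,300))]))
```

```text
False [0.46732673 0.23886032 0.02288211] [0.30474138 0.27804076 0.88264472]
0.28358925133183366 [0.46704357 0.23884905 0.02291917] [-0.75451461  0.59797028  5.80321406]
0.2854064283615645 [0.46662254 0.23859332 0.15216739] [ 0.53342065 -1.03110488 -1.84304389] 19.125
```

View pics/lift.png

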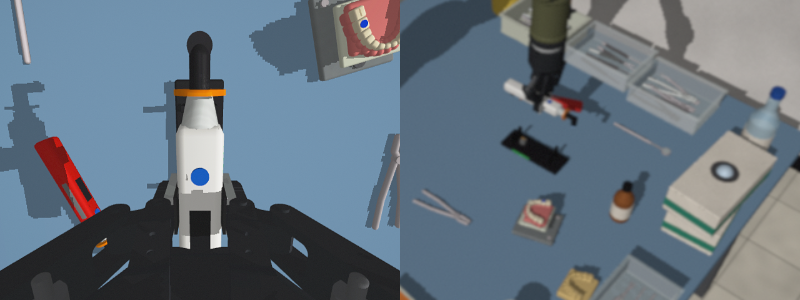

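The lamp is held and lifted with the cradle empty. In the wrist view the head is at full-res (320,70) and the button at (320,283), both on the tool's centre line. I'll check its tilt in hand against the nominal geometry.

Run:
```python
from h import *
c=load('w9')
M=np.linalg.inv(np.array(c['tool_from_camera']));f=240/np.tan(np.radians(c['fov_y'])/2)
print(np.round(np.array(c['tool_from_camera']),3).tolist())
def pt(X):
    x=M[:3,:3]@X+M[:3,3];return c['cx']+f*x[0]/x[2],c['cy']+f*x[1]/x[2]
h=-.0181
for n,X in [('btn',(.018,0,h-.011)),('discTop',(.062,0,h-.014)),('discL',(.062,.014,h)),('discR',(.062,-.014,h)),('headaxis',(.085,0,h)),('lens',(.085,0,h+.019)),('handlefrontL',(.045,.013,h-.011)),('handlefrontR',(.045,-.013,h-.011))]:
    print(n,np.round(pt(np.array(X)),1))
cv2.imwrite('pics/w9c.png',cv2.resize(c['frame'][20:320,240:400],None,fx=2,fy=2,interpolation=2))
hsv=cv2.cvtColor(c['frame'],cv2.COLOR_BGR2HSV)
for k,lo,hi,roi in [('btn',(105,180,80),(130,255,255),(290,250,60,60)),('disc',(8,150,120),(25,255,255),(260,100,120,80))]:
    x,y,w,hh=roi;m=cv2.inRange(hsv[y:y+hh,x:x+w],lo,hi);n,l,st,ce=cv2.connectedComponentsWithStats(m)
    i=1+np.argmax(st[1:,4]);print(k,ce[i]+[x,y],st[i]+[x,y,0,0,0])
```

```text
[[-0.0, -0.964, -0.267, 0.066], [1.0, -0.001, 0.001, 0.0], [-0.001, -0.267, 0.964, -0.144], [0.0, 0.0, 0.0, 1.0]]
btn [318.7 280.9]
discTop [318.6 149. ]
discL [360.  147.3]
discR [277.3 147.4]
headaxis [318.5  73.8]
lens [318.6  82. ]
handlefrontL [359.  202.9]
handlefrontR [278.2 202.9]
btn [319.56230032 282.46485623] [306 269  28  28 626]
disc [319.35440181 148.03273138] [278 143  83  12 886]
```

View pics/w9c.png

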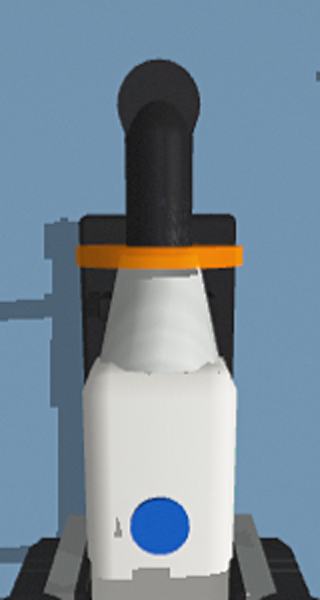

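The button, disc and head match the nominal in-hand geometry within 2–4 px: disc width 83 px against 82.7 predicted, lateral offset 0.3 mm or less. Next I'll hover beside the filling with the final yaw and measure the filling relative to the head at two heights.

Run:
```python
from h import *
y=np.radians(18.3);q=qd(y+np.pi);ex=np.array([np.cos(y),np.sin(y),0]);ey=np.array([-np.sin(y),np.cos(y),0])
F=np.array([.594,.0912,0])
for i,(z) in enumerate([.125,.095]):
    t=F-ey*.024-ex*.089+[0,0,z]
    if i==0: bot.move_pose(t,q)
    else: bot.line_to(t,feed=.15)
    bot.hold(.3);c=snap('wrist',f'h{i}')
    hsv=cv2.cvtColor(c['frame'],cv2.COLOR_BGR2HSV);m=cv2.inRange(hsv,(108,150,60),(130,255,255))
    n,l,st,ce=cv2.connectedComponentsWithStats(m);print([(np.round(ce[k],1),st[k,4]) for k in range(1,n) if st[k,4]>10]);print(bot.read_eef_pos(),bot.read_time())
print(bot.read_joint_pos(),bot.read_ft_force())
cv2.imwrite('pics/h01.png',np.hstack([cv2.resize(load(n)['frame'],(400,300)) for n in('h0','h1')]))
```

```text
[(array([277.4,  90.2]), np.int32(127)), (array([319.4, 283.1]), np.int32(536))]
[0.5169891  0.04161483 0.12502283] 20.4167
[(array([266.2,  82.9]), np.int32(181)), (array([319.2, 283.2]), np.int32(533))]
[0.51736301 0.04048394 0.09551327] 21.1167
[-0.37150778  0.80768495  0.34597185  2.01342573 -0.63509195  0.42575969
 -0.7878295 ] [-0.49422409 -0.22323267 -2.2042051 ]
```

View pics/h01.png

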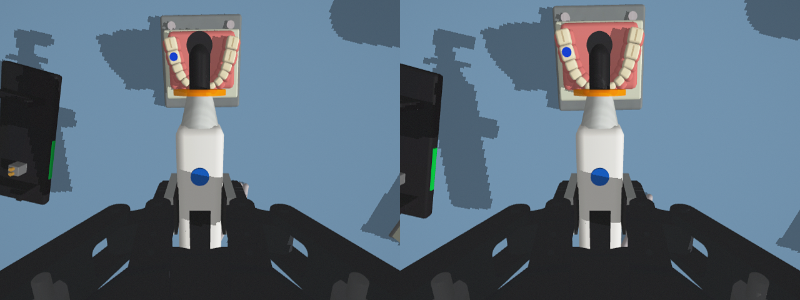

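Run:
```python
from h import *
c0,c1=load('h0'),load('h1');a=(277.4,90.2);b=(266.2,82.9)
x,e=tri([ray(c0,*a),ray(c1,*b)]);print(x,e,plane(c0,*a,.062),plane(c1,*b,.062))
cv2.imwrite('pics/h1c.png',cv2.resize(c1['frame'][0:180,220:420],None,fx=4,fy=3.3,interpolation=2))
cv2.imwrite('pics/h0c.png',cv2.resize(c0['frame'][0:190,230:410],None,fx=3.1,fy=3.1,interpolation=2))
```

```text
[0.59418309 0.09143049 0.06250884] [np.float64(2.1021203467470395e-05), np.float64(2.102120346742398e-05)] [0.59423897 0.09149493 0.062     ] [0.59420327 0.09152273 0.062     ]
```

View pics/h0c.png

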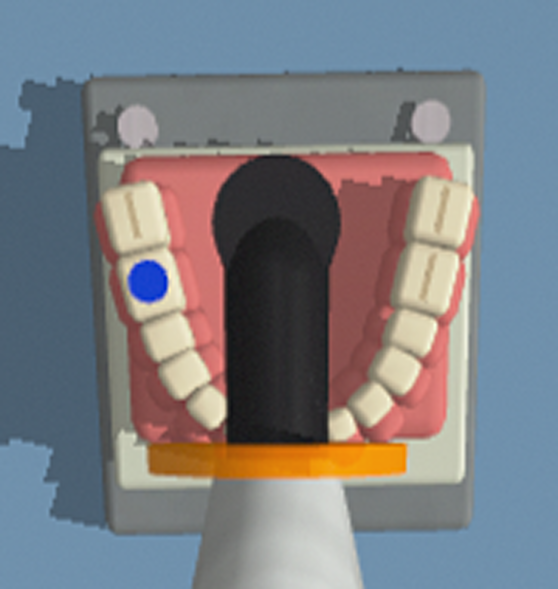

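Two heights give the filling at (0.5942, 0.0915, 0.0625), and 62 mm was expected. The base edges in the hover view are turned about 1° further counter-clockwise, so I'll use yaw 19.2°. I'll align above the filling, take a force baseline, and lower in small steps.

```bash
cat >> h.py <<'E'
Y=np.radians(19.2);EX=np.array([np.cos(Y),np.sin(Y),0]);EY=np.array([-np.sin(Y),np.cos(Y),0]);QF=qd(Y+np.pi)
FILL=np.array([.5942,.0915,0]);TXY=FILL-EX*.085+EY*.0003
def avgF(n=20):
    a=[]
    for _ in range(n): bot.hold(.01);a.append(bot.read_ft_force())
    return np.mean(a,0),np.std(a,0)
E
python3 - <<'E'
from h import *
bot.line_to(np.append(TXY[:2],.095),feed=.1,attitude=QF)
bot.line_to(np.append(TXY[:2],.072),feed=.08);bot.hold(.3)
p=np.array(bot.read_eef_pos());r=R.from_quat(bot.read_tool_rot()).as_matrix()
print(p,'lens err jaw',[(p+EX*.085-EY*.0003-FILL)@v for v in (EX,EY)],'tilt z',r[:,2],'yaw',np.degrees(np.arctan2(r[1,0],r[0,0])))
print(avgF(),bot.read_time());c=snap('wrist','f0');snap('top','f0t');snap('scene','f0s')
cv2.imwrite('pics/f0c.png',cv2.resize(c['frame'][0:190,230:410],None,fx=3.1,fy=3.1,interpolation=2))
E
```

```text
[0.51403713 0.06382426 0.07232389] lens err jaw [np.float64(0.00019445018293041388), np.float64(-7.341982019808364e-05)] tilt z [ 5.87346216e-04  5.00097385e-05 -9.99999826e-01] yaw 19.198852937185972
(array([ 0.0273277 , -0.15801392, -1.67462436]), array([0.43985734, 0.51840148, 0.46325012])) 22.4083
```

View pics/f0c.png

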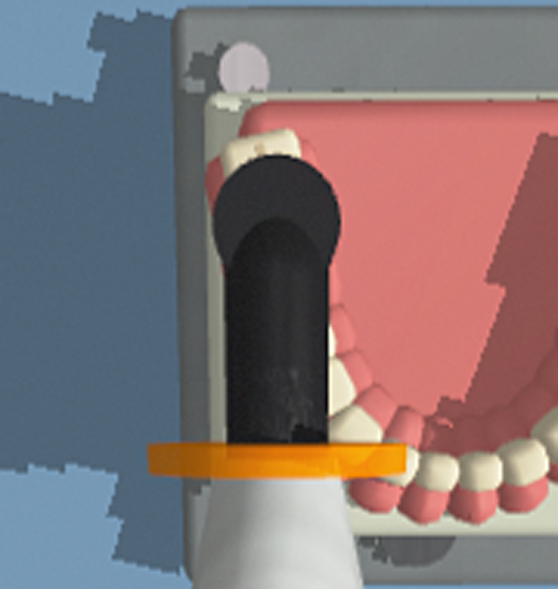

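The yaw now matches (base edge level in the picture), the head covers the filling, and the tilt is negligible. Lowering onto it.

Run:
```python
from h import *
b,_=avgF(40);print('base',b)
bot.line_to(np.append(TXY[:2],.0635),feed=.03,guard=4)
for z in [.0620,.0610,.0600,.0595,.0590]:
    bot.line_to(np.append(TXY[:2],z),feed=.02,guard=5); bot.hold(.15)
    F,_=avgF(30);p=bot.read_eef_pos();print(z,np.round(p,4),'dF',np.round(F-b,2),bot.read_time())
    if F[2]-b[2]>2.6:break
```

```text
base [ 0.07128258 -0.10780141 -1.79684241]
0.062 [0.5139 0.0638 0.0621] dF [-0.   -0.03  0.86] 23.975
0.061 [0.5139 0.0638 0.061 ] dF [-0.07 -0.31  1.51] 24.625
0.06 [0.5139 0.0638 0.06  ] dF [-0.04 -0.25  2.55] 25.275
0.0595 [0.5139 0.0638 0.0595] dF [-0.24 -0.39  2.99] 25.925
```

The force rises at about 0.9 N/mm from contact at TCP z ≈ 0.0625, which matches the expected 62 mm plane, and it now reads 3.0 N. Final look for slip, tilt and bystanders.

Run:
```python
from h import *
c=snap('wrist','g0');t=snap('top','g0t');s=snap('scene','g0s')
hsv=cv2.cvtColor(c['frame'],cv2.COLOR_BGR2HSV)
for k,lo,hi,roi in [('btn',(105,180,80),(130,255,255),(290,250,60,60)),('disc',(8,150,120),(25,255,255),(260,100,120,80))]:
    x,y,w,hh=roi;m=cv2.inRange(hsv[y:y+hh,x:x+w],lo,hi);n,l,st,ce=cv2.connectedComponentsWithStats(m)
    i=1+np.argmax(st[1:,4]);print(k,ce[i]+[x,y],st[i]+[x,y,0,0,0])
print(bot.read_finger_gap(),bot.read_eef_pos())
a=cv2.resize(c['frame'][0:190,230:410],(400,422),interpolation=2);b=cv2.resize(s['frame'][150:270,270:384],(400,422),interpolation=2)
cv2.imwrite('pics/g.png',np.hstack([a,b]))
```

```text
btn [319.4816 282.6624] [306 269  28  28 625]
disc [319.54266212 148.16154721] [278 143  84  12 879]
0.28364755004144243 [0.5138916  0.06379844 0.05952221]
```

View pics/g.png

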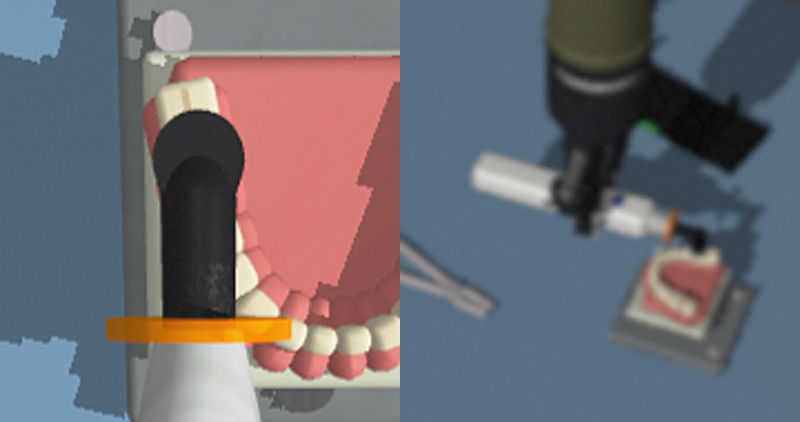

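View pics/g0t.png

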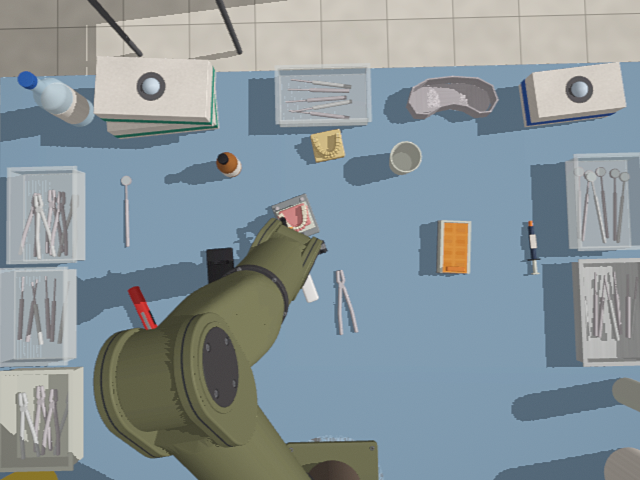

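The wrist crop shows the head at (200,155) on the filled molar and the lamp unslipped in the grip (button and disc unchanged within 0.5 px). In the top view the box is shut at (454,247) and the bystanders are where they were. Handing in.

Run:
```python
from h import *
F,_=avgF(40);print('dFz',F[2]+1.80,bot.read_eef_pos(),bot.read_time())
bot.job_done()
```

```text
dFz 3.0228384847072096 [0.51389258 0.0638197  0.05952628] 26.4083
the job is handed in; nothing more can be done
```

The job is handed in at 26.4 s of the 53 s allowed. The cover is shut, and the lamp was still held on the filling when I handed in.

- **Cover:** I slid the amber cover to its stop first. A second 12 N push moved it only 0.4 mm, and the top view shows it closed.
- **Lamp:** I gripped the white lamp at its origin, lifted it from the cradle and set its lens on the blue filling. The handle comes out over the front teeth, in line with the jaw at a yaw of 19.2°.
- **Last checks:**
  - The contact force was 3.0 N.
  - By the arm's readings, the lens was within 0.2 mm of the measured filling centre at the hover, and the TCP stayed on that line down to contact. The filling was hidden under the head, so this was not seen directly, and the calibration is good to about 2 mm.
  - The tool's tilt was under 0.1°.
  - The lamp had not slipped in the grip.
  - The bystanders visible in the top view had not moved; the arm partly covered the red look-alike.
- **Disagreements:**
  - The first wrist views read heights about 3 mm too high for the filling and lamp. Closer two-height views gave 62.5 and 51.5 mm, against 62 and 52 expected.
  - The first jaw yaw of 18.3° was corrected by about 1° after the hover view.
  - The lamp's pitch in the grip could only be checked to about 1.4°.

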